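# Close up the helmet-spares case

## Task

Close up the case of helmet spares by pushing with the fingertips only: first push both blue drawers fully home, and only then push the raised orange lid down until it is fully shut, as its front lip comes down over the drawer fronts. Do not pull the drawers or the lid further open, and leave the bottle, the cup and the screwdriver standing or lying where they are.

Things in the scene. Friction and masses are not known exactly. Their poses are not given: they have to be found in the camera images.
- case: Grey spares case fixed to the bench, 170 mm deep (x) by 300 mm wide (y) by 85 mm high: two blue-fronted drawers side by side below, an open divided tray above. Origin at the centre of its underside, on the bench. Its own +x points away from the drawer fronts towards the lid hinge, +y to the left drawer, z up. It is turned by at most 0.25 rad from the robot's axes.
- drawer_left (a joint): Left drawer (at the case's +y side), m pulled out: 0 is fully home (hard stop), grows as it slides out along the case's -x; at most 0.11. Starts 0.025 to 0.06. Slides with about 1.5 N of friction and stays where it is left.
- drawer_right (a joint): Right drawer (at the case's -y side), same meaning as the left.
- drawer_left_face (a point): Centre of the outer face of the left drawer's blue front (137 mm wide, 46 mm high, spanning 8 to 54 mm above the bench), which looks along the case's -x. Moves with the drawer; when home it is 93 mm in front of the case's origin (8 mm proud of the case's body). 74.5 mm to the side of the case's middle.
- drawer_right_face (a point): Same for the right drawer.
- lid (a joint): Orange-framed lid with a clear window, rad: 0 is shut (level, on the case's rim, hard stop), grows as it swings up about the hinge; at pi/2 it stands upright. Starts 1.05 to 1.35. Its stiff hinge (about 0.45 N m) holds it wherever it is left, so it must be pushed all the way: 2 to 5 N near the free edge.
- lid_hinge (a point): Middle of the lid's hinge line, on the case's far (+x) top edge, 85 mm above the bench; the hinge line runs along the case's y.
- lid_edge (a point): Middle of the lid's free edge, on the outer (upper when shut) face, 190 mm from the hinge line. The lid is 300 mm wide; its flat outer face lies 8 mm off the hinge plane, 93 mm above the bench when shut. The orange border is 40 mm wide along the free edge. A lip at the free edge reaches 36 mm below the hinge plane; when shut it hangs 8 mm in front of the home drawer faces.
- bottle: Bystander: white bottle with a black cap, 52 mm across, 150 mm high, upright beside the case. Origin at the centre of its underside.
- cup: Bystander: red cup, 60 mm across, 60 mm high, upright beside the case. Origin at the centre of its underside.
- driver: Bystander: yellow-handled screwdriver, 170 mm long, lying on the bench to the right of the case. Its axis is its own x.

How it is judged:
On the way, in this order (a step that is already met when the one before it is completed fails the run):
1. both drawers fully home (within 4 mm) while the lid is still up (value of joint each of drawer_left, drawer_right below 0.004 m and value of joint lid above 0.7 rad), for 0.2 s.
2. the lid pushed fully shut (within 0.05 rad) (value of joint each of drawer_left, drawer_right below 0.004 m and value of joint lid below 0.05 rad), for 0.2 s.
At the end, for the whole second after the job is handed in: Both drawers within 4 mm of fully home, lid within 0.05 rad of fully shut, bottle and cup upright, and bottle, cup and screwdriver at rest within 30 mm of where they began (all of step 2 and distance of each of bottle, cup, driver from where it was at the start of the episode below 0.03 m and angle between each of bottle, cup's own z axis and vertical below 0.2 rad and linear speed of each of bottle, cup, driver below 0.02 m/s); the robot touches nothing.
It fails at once if the lid was lifted further open (beyond 1.45 rad) (value of joint lid above 1.45 rad).
It fails at once if a drawer was pulled further out (beyond 75 mm) (value of joint any of drawer_left, drawer_right above 0.075 m).
It fails at once if the lid was pushed down below 0.5 rad before both drawers were home (within 10 mm) (value of joint lid below 0.5 rad and value of joint any of drawer_left, drawer_right above 0.01 m).
It fails at once if a bystander was moved by more than 30 mm, lifted or knocked over (distance of any of bottle, cup, driver from where it was at the start of the episode above 0.03 m or angle between any of bottle, cup's own z axis and vertical above 0.4 rad).
It also fails if it takes over 59 s, if anything falls off the work surface, if the arm or the gripper's body presses on something with over 40 N, if the wrist force passes 120 N, or if a joint passes its speed limit or range.

## Robot

A 7-joint arm with a two-finger parallel gripper is mounted at the origin on the work surface. World frame = base frame: x ahead of the robot, y to its left, z up, the work surface at z = 0. Lengths are in m, angles in rad, forces in N, time in s.
With the tool pointing down it reaches from about 0.425 to 0.875 m from the base axis. Payload 8.4 kg.
Tool frame: the origin (TCP) lies on the mounting face of the last link; the fingertips stand manip.finger_overhang ahead of it and the grasp point (between the pads) lies 164 mm ahead of it (manip.finger_overhang is the distance from the TCP to the fingertips, in m); z points along the fingers, y is the direction in which the jaws open and shut (so a half turn about z gives the same grasp; the last joint's range is limited). The gripper opens to 87 mm and grips with 3 to 60 N. Pads are 19 mm wide; open, the fingers measure 117 mm over their backs; the gripper's body (75 mm by 190 mm) begins 51 mm behind the grasp point.
Start: joints at [1.041, 0.333, 0.04, 1.465, -0.013, 1.343, -0.059], TCP at [0.271, -0.591, 0.405] pointing down, gripper open.
Joint ranges: [-2.58, 2.58], [-0.38, 2.09], [-1.3, 1.39], [0.25, 2.4], [-1.5, 4.64], [0.08, 2.09], [-2.65, 2.65]. Speed limits (rad/s): [2.22, 2.22, 2.79, 2.79, 3.14, 3.14, 3.14].

## Interface

Orientations are given as [roll, pitch, yaw] about the fixed x, y, z axes, in that order (R = Rz(yaw) Ry(pitch) Rx(roll)).
In Python, from plant import manip, read_camera, calibration, job, spotter gives the robot as it stands. The module is installed in compiled form; this text tells all that it offers.
- The arm moves only by the tool send_rows, never from a script. Its argument "moves" is one flat list of numbers, 7 for each row, row after row: the turn, a rotation vector about the world's x, y, z in rad, then the shift along the world's x, y, z in mm, then the finger opening in mm, from 0 to 87. A call has 1 to 8 rows; each row shifts and turns the commanded pose from where the row before left it; what a row does not reach is not made up. A row lasts 1/8 s, in which the tool goes at most 62.5 mm and 10.7 degrees, less where a joint would pass 70% of its speed; a pose out of reach is approached as far as the arm can. A call is refused whole if a number of a shift passes 62.5 or a number of a turn 0.188, either way. A call with a gripper value outside its range is refused whole. The fingers move at their own pace and stop on an object; the grip force is fixed at half the most. Time passes only in rows, so rows that do not move let the fingers close. It gives the time, the measured TCP pose, the force and the opening at its end, in the units of the state.
- manip.get_obs(): the state, without advancing time (a new reading comes with each control period).
- read_camera(name): name is "scene" or "top"; returns (picture, depth): 480x640x3 uint8, red, green, blue; 480x640 float32, m along the optical axis (not along the pixel's ray), 0 where there is no reading.
- calibration(name): a dict with "camera_matrix" (3x3 intrinsics, pixels), "k1" (the pictures are not rectified: a ray, as slopes to the right and down, at radius r is drawn at 1 + k1 r^2 times it, then the intrinsics apply), "rvec" (rotation vector, rad) and "tvec" (3), from world to camera coordinates, as OpenCV has them. Camera axes: x right, y down, z forward; pixel columns grow to the right and rows downward; lengths in m; the calibration is good to about 2 mm. A picture is of the moment at which its call begins. calibration takes no time and is no camera call.
- job.job_done(): hands the job in, once; it reports no verdict.
Trained networks look in the newest picture that a camera, given by its name, has taken for a name from the list of things; names that differ only in an ending like _2 or _b are one class to them, and where a whole thing is asked for, a point or a joint stands for the part that bears it (a point fixed in the world has none). Each returns a list of dicts, best first, with "confidence" (0 to 1); they miss things now and then, are a little off and sometimes report something else, mostly with a low value. They report only what shows in the picture. A call takes as long as a camera call.
- spotter.trace(camera, target): "region" (480x640 bool, what is visible of it) and "centre" ([row, column] in pixels, amid what is visible of it).
The state is a dict: "time_s": time; "qpos": joint angles; "qvel": joint speeds; "effort": joint torques, N m; "tool_pos": TCP position; "tool_rot": TCP orientation; "wrist_force": force on the tool from outside, world axes, zero at the start; "ft_torque": the same for the moment, N m; "gripper_width": finger opening in m.
Only numpy, scipy, OpenCV 4.12 (cv2) and the standard library are available. Lean on these libraries where they do the work, as an engineer would, in place of code of your own. Each camera call takes 0.05 s, during which the arm holds its last target.

## Working session

There is one attempt and no reset: what is moved stays moved. The work goes in short steps, Python scripts to look and compute and a tool call to move; the robot and the scene stay as the last step left them, time stands still between calls to the robot, and variables do not carry over. Pictures are saved under pics/ and viewed, and the job is handed in when it is done.

Besides the shell and the picture viewer there is one more tool, called after "Emit:" by a JSON object that holds its "api" and its "payload". send_rows: Moves the arm, as the interface text tells. Its arguments: {"type":"object","properties":{"moves":{"type":"array","items":{"type":"number"}}},"required":["moves"]}

```bash
mkdir -p pics; ls; cat > h.py <<'E'
import numpy as np, cv2
from plant import manip, read_camera, calibration, job, spotter
def snap(cam,fn):
    im,d=read_camera(cam); cv2.imwrite('pics/'+fn,im[:,:,::-1]); return im,d
def world(cam,d,pix=None):
    c=calibration(cam);K=np.array(c["camera_matrix"]);k1=float(c["k1"])
    R=cv2.Rodrigues(np.array(c["rvec"],float))[0];t=np.array(c["tvec"],float).reshape(3)
    h,w=d.shape;uv=np.stack(np.meshgrid(np.arange(w),np.arange(h)),-1).reshape(-1,1,2).astype(float)
    n=cv2.undistortPoints(uv,K,np.array([k1,0,0,0,0.])).reshape(h,w,2)
    P=np.dstack([n*d[...,None],d]); W=(P-t)@R
    W[d<=0]=np.nan
    return W
E
python3 - <<'E'
from h import *
o=manip.get_obs();print(o, manip.finger_overhang)
for c in("scene","top"):
    im,d=snap(c,c+'0.png');W=world(c,d);np.save(c+'W.npy',W)
    for t in ("case","drawer_left_face","drawer_right_face","lid","bottle","cup","driver"):
        for r in spotter.trace(c,t)[:2]:
            m=r["region"];print(c,t,round(r["confidence"],2),np.round(r["centre"]),m.sum(),np.round(np.nanmedian(W[m],0),3),np.round(np.nanpercentile(W[m],[3,97],axis=0),3).tolist())
E
```

```text
pics
{'time_s': 0.0, 'qpos': array([ 1.04083221,  0.33389337,  0.03987319,  1.46627998, -0.01335742,
        1.34330302, -0.05849493]), 'qvel': array([ 0.00083701, -0.00147295, -0.00190884,  0.00027297,  0.001841  ,
        0.00053062, -0.00033458]), 'effort': array([-1.28386746e-03, -6.56372309e+01,  1.33467089e+00, -4.03807461e+01,
       -5.96372061e-02,  4.47648531e-02,  1.35427899e-04]), 'tool_pos': array([ 0.27132581, -0.59046347,  0.40386612]), 'tool_rot': array([-3.13998100e+00,  1.50428503e-04,  4.30762183e-01]), 'wrist_force': array([ 0.08005166,  0.18339214, -0.66048264]), 'ft_torque': array([ 0.0046783 , -0.02801215, -0.01766426]), 'gripper_width': 0.08696321307348322} 0.1822
scene case 0.74 [225. 320.] 11228 [ 0.618 -0.058  0.067] [[0.499, -0.251, 0.01], [0.705, 0.044, 0.261]]
scene case 0.66 [209. 361.] 724 [ 0.51  -0.194  0.032] [[0.492, -0.249, 0.009], [0.532, -0.117, 0.054]]
scene drawer_left_face 0.68 [258. 362.] 871 [ 0.508 -0.033  0.027] [[0.493, -0.099, 0.009], [0.529, 0.032, 0.054]]
scene drawer_right_face 0.92 [214. 359.] 703 [ 0.51  -0.196  0.031] [[0.493, -0.
[... 587 characters left out ...]
.607 -0.11   0.062] [[0.496, -0.25, 0.012], [0.687, 0.032, 0.263]]
top case 0.65 [209. 361.] 4976 [ 0.633 -0.106  0.254] [[0.606, -0.247, 0.11], [0.703, 0.035, 0.265]]
top drawer_left_face 0.7 [281. 321.] 1223 [ 0.516 -0.037  0.016] [[0.491, -0.099, 0.011], [0.539, 0.026, 0.057]]
top drawer_right_face 0.83 [281. 385.] 1396 [ 0.517 -0.187  0.016] [[0.491, -0.249, 0.001], [0.542, -0.12, 0.056]]
top bottle 0.98 [230. 251.] 571 [0.618 0.125 0.1  ] [[0.602, 0.108, 0.009], [0.646, 0.149, 0.151]]
top bottle 0.49 [260. 503.] 395 [ 0.57  -0.47   0.023] [[0.532, -0.49, 0.013], [0.67, -0.443, 0.028]]
top driver 0.71 [262. 502.] 391 [ 0.57  -0.47   0.023] [[0.532, -0.488, 0.012], [0.661, -0.448, 0.028]]
```

View pics/scene0.png

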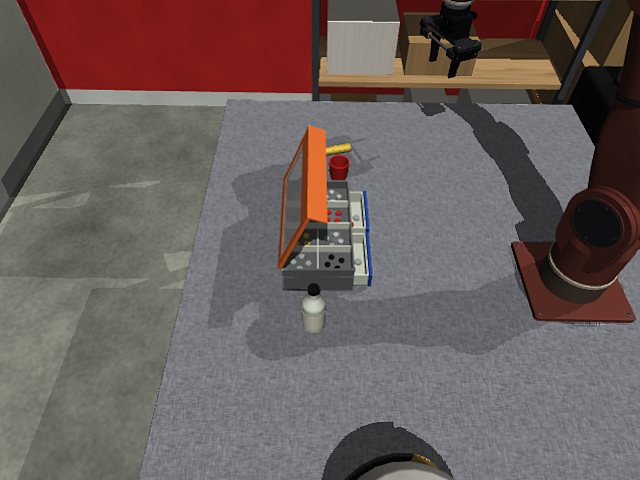

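View pics/top0.png

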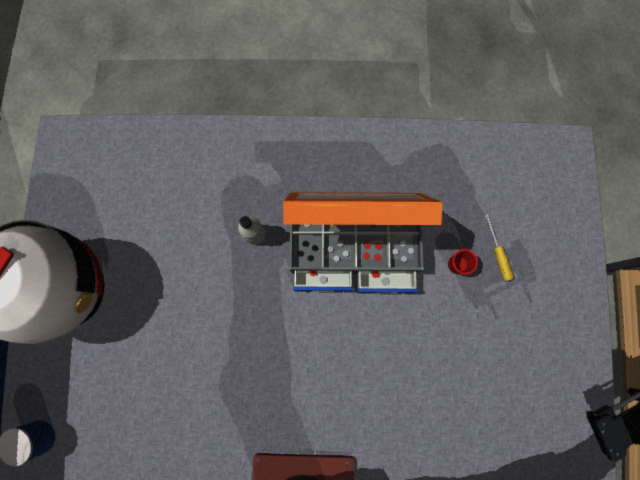

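```bash
python3 - <<'E'
from h import *
W=np.load('sceneW.npy')
for t in ("drawer_left_face","drawer_right_face","lid"):
    r=spotter.trace("scene",t)[:1] if 0 else None
im,d=read_camera("scene");W=world("scene",d)
for t in ("drawer_left_face","drawer_right_face","lid"):
    R=spotter.trace("scene",t)
    if not R: print(t,'none');continue
    m=cv2.erode(R[0]["region"].astype(np.uint8),np.ones((3,3)))>0
    P=W[m];P=P[~np.isnan(P).any(1)]
    for _ in range(4):
        c=np.median(P,0);u,s,v=np.linalg.svd(P-P.mean(0),full_matrices=False);n=v[2]
        e=(P-P.mean(0))@n; P=P[abs(e)<max(0.003,1.5*e.std())]
    print(t,len(P),'mean',P.mean(0).round(4),'n',n.round(4),'std',e.std().round(4),'min/max',P.min(0).round(3),P.max(0).round(3))
im,d=read_camera("top");W=world("top",d)
# blue pixels front edge
hsv=cv2.cvtColor(im,cv2.COLOR_RGB2HSV)
m=(hsv[...,0]>95)&(hsv[...,0]<130)&(hsv[...,1]>120)
P=W[m];P=P[(P[:,2]>0.046)&(P[:,2]<0.062)]
for lo,hi in((-0.26,-0.115),(-0.105,0.05)):
    Q=P[(P[:,1]>lo)&(P[:,1]<hi)]
    print(len(Q),Q.min(0).round(3),Q.max(0).round(3), np.polyfit(Q[:,1],Q[:,0],1).round(4),Q.mean(0).round(4))
m=(hsv[...,0]<20)&(hsv[...,1]>150)
P=W[m];P=P[(P[:,2]>0.24)];print('orange top',P.min(0).round(3),P.max(0).round(3),np.polyfit(P[:,1],P[:,0],1))
E
```

```text
drawer_left_face 372 mean [ 0.5067 -0.035   0.035 ] n [-0.9014 -0.0075 -0.433 ] std 0.0028 min/max [ 0.494 -0.101  0.006] [0.524 0.034 0.056]
drawer_right_face 307 mean [ 0.5069 -0.192   0.0346] n [-0.8834 -0.0156 -0.4683] std 0.0032 min/max [ 0.493 -0.252  0.007] [ 0.526 -0.116  0.057]
lid 2392 mean [ 0.6713 -0.0824  0.1957] n [0.9205 0.0188 0.3902] std 0.0028 min/max [ 0.637 -0.248  0.095] [0.712 0.048 0.267]
209 [ 0.49  -0.251  0.046] [ 0.499 -0.118  0.058] [-0.0187  0.4913] [ 0.4948 -0.1856  0.0534]
220 [ 0.491 -0.104  0.048] [0.501 0.031 0.059] [-0.0222  0.495 ] [ 0.4958 -0.0372  0.0535]
orange top [ 0.215 -0.635  0.24 ] [0.658 0.581 0.384] [-0.07103516  0.61340371]
```

The top view shows the blue drawer fronts at about row 290, columns 295–350 (left) and 358–415 (right). They lie at x≈0.492. The lid's free edge is at rows 200–222. The bottle is at (250,230), the cup at (464,263) and the driver at (502,262). The case yaw is about 0.02, the lid about 1.17 rad and the drawers about 40 mm out. I'll move in front of the fronts with the fingers open, so they can push both drawers at once.

Emit:
{"api": "send_rows", "payload": {"moves": [0, 0, -0.05, 15, 40, 0, 87, 0, 0, -0.06, 20, 50, 0, 87, 0, 0, -0.06, 20, 50, 0, 87, 0, 0, -0.06, 20, 50, 0, 87, 0, 0, -0.06, 20, 50, 0, 87, 0, 0, -0.06, 20, 50, 0, 87, 0, 0, -0.06, 20, 50, 0, 87, 0, 0, 0, 15, 50, 0, 87]}}

```text
time_s: 2.05
tool_pos: [0.4219, -0.1987, 0.405]
tool_rot: [3.141, -0.001, 0.02]
wrist_force: [0.0, -0.0, -0.7]
gripper_width: 0.0869
```

Emit:
{"api": "send_rows", "payload": {"moves": [0, 0, 0, 10, 50, 0, 87, 0, 0, 0, 5, 40, 0, 87, 0, 0, 0, 0, 0, -30, 87, 0, 0, 0, 0, 0, -40, 87, 0, 0, 0, 0, 0, -40, 87, 0, 0, 0, 0, 0, 0, 87]}}

```text
time_s: 2.8
tool_pos: [0.4353, -0.1104, 0.2927]
tool_rot: [-3.14, 0.005, 0.021]
wrist_force: [0.4, 0.0, 0.0]
gripper_width: 0.0869
```

Emit:
{"api": "send_rows", "payload": {"moves": [0, 0, 0, 0, 0, -30, 87, 0, 0, 0, 0, 0, -30, 87, 0, 0, 0, 0, 0, -20, 87, 0, 0, 0, 10, 0, 0, 87, 0, 0, 0, 15, 0, 0, 87, 0, 0, 0, 10, 0, 0, 87, 0, 0, 0, 8, 0, 0, 87]}}

```text
time_s: 3.68
tool_pos: [0.4806, -0.1106, 0.2155]
tool_rot: [3.141, -0.001, 0.021]
wrist_force: [-2.6, 1.2, 3.0]
gripper_width: 0.0868
```

Emit:
{"api": "send_rows", "payload": {"moves": [0, 0, 0, 8, 0, 0, 87, 0, 0, 0, 8, 0, 0, 87, 0, 0, 0, 8, 0, 0, 87, 0, 0, 0, 6, 0, 0, 87, 0, 0, 0, 4, 0, 0, 87, 0, 0, 0, 4, 0, 0, 87]}}

```text
time_s: 4.42
tool_pos: [0.5175, -0.1104, 0.2145]
tool_rot: [-3.141, 0.0, 0.021]
wrist_force: [-3.1, 1.6, 0.2]
gripper_width: 0.087
```

Emit:
{"api": "send_rows", "payload": {"moves": [0, 0, 0, 3, 0, 0, 87, 0, 0, 0, 3, 0, 0, 87, 0, 0, 0, 0, 0, 0, 87]}}

```text
time_s: 4.8
tool_pos: [0.5213, -0.1107, 0.2141]
tool_rot: [-3.141, 0.007, 0.02]
wrist_force: [-17.0, 1.8, 10.7]
gripper_width: 0.087
```

Emit:
{"api": "send_rows", "payload": {"moves": [0, 0, 0, 2, 0, 0, 87, 0, 0, 0, 0, 0, 0, 87]}}

```text
time_s: 5.05
tool_pos: [0.522, -0.1108, 0.2139]
tool_rot: [-3.141, 0.011, 0.02]
wrist_force: [-25.2, 4.0, 17.8]
gripper_width: 0.087
```

```bash
python3 - <<'E'
from h import *
print(manip.get_obs()['wrist_force'],manip.get_obs()['ft_torque'])
im,d=snap("top","top1.png");snap("scene","scene1.png")
cv2.imwrite('pics/top1c.png',cv2.resize(im[170:320,240:480,::-1],(720,450)))
E
```

```text
[-25.21362312   3.97779108  17.75873641] [ 0.61958325  5.37815607 -0.27886886]
```

View pics/top1c.png

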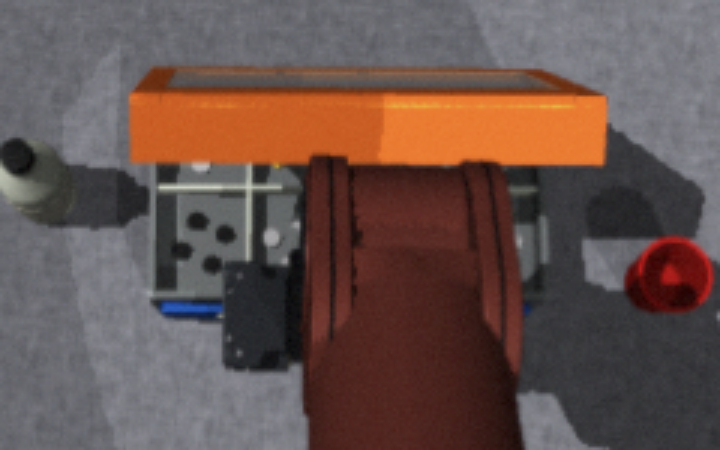

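Emit:
{"api": "send_rows", "payload": {"moves": [0, 0, 0, -15, 0, 0, 87, 0, 0, 0, -40, 0, 0, 87, 0, 0, 0, -30, 0, 20, 60, 0, 0, 0, 0, 0, 50, 30, 0, 0, 0, 0, 0, 60, 30, 0, 0, 0, 0, 0, 60, 30, 0, 0, 0, 0, 0, 60, 30, 0, 0, 0, 0, 0, 60, 20]}}

```text
time_s: 6.15
tool_pos: [0.4401, -0.1107, 0.5275]
tool_rot: [3.14, -0.003, 0.02]
wrist_force: [1.8, -0.9, 0.6]
gripper_width: 0.0352
```

```bash
python3 - <<'E'
from h import *
im,d=snap("top","top2.png");W=world("top",d)
hsv=cv2.cvtColor(im,cv2.COLOR_RGB2HSV)
m=(hsv[...,0]>95)&(hsv[...,0]<130)&(hsv[...,1]>120)
P=W[m];P=P[(P[:,2]>0.04)&(P[:,2]<0.065)]
for lo,hi in((-0.26,-0.115),(-0.105,0.05)):
    Q=P[(P[:,1]>lo)&(P[:,1]<hi)]
    if len(Q):print(len(Q),Q.min(0).round(3),Q.max(0).round(3),Q.mean(0).round(4))
cv2.imwrite('pics/top2c.png',cv2.resize(im[170:320,240:480,::-1],(720,450)))
im,d=snap("scene","scene2.png");W=world("scene",d)
cv2.imwrite('pics/scene2c.png',cv2.resize(im[110:310,260:400,::-1],(420,600)))
for t in ("drawer_left_face","drawer_right_face","lid"):
    for r in spotter.trace("scene",t)[:1]:
        m=cv2.erode(r["region"].astype(np.uint8),np.ones((3,3)))>0
        P=W[m];P=P[~np.isnan(P).any(1)];print(t,r["confidence"],np.percentile(P,[3,50,97],axis=0).round(3).tolist())
E
```

```text
230 [ 0.527 -0.103  0.049] [0.537 0.032 0.065] [ 0.5324 -0.0357  0.0538]Traceback (most recent call last):
  File "<stdin>", line 15, in <module>
    return _quantile_unchecked(
        a, q, axis, out, overwrite_input, method, keepdims, weights)
    return _ureduce(a,
                    func=_quantile_ureduce_func,
    ...<5 lines>...
                    overwrite_input=overwrite_input,
                    method=method)
    r = func(a, **kwargs)
    result = _quantile(arr,
                       quantiles=q,
    ...<2 lines>...
                       out=out,
                       weights=wgt)
    slices_having_nans = np.isnan(arr[-1, ...])
                                  ~~~^^^^^^^^^
IndexError: index -1 is out of bounds for axis 0 with size 0
```

View pics/scene2c.png

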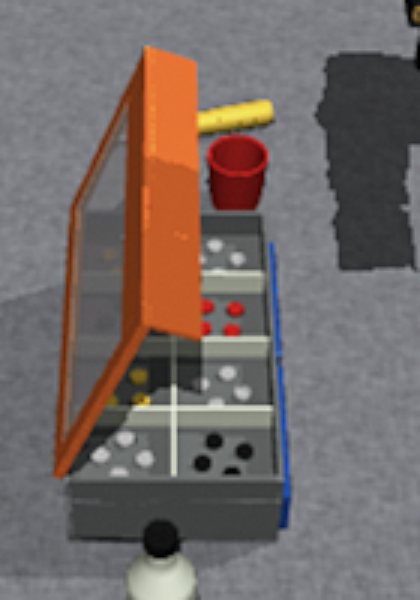

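View pics/top2c.png

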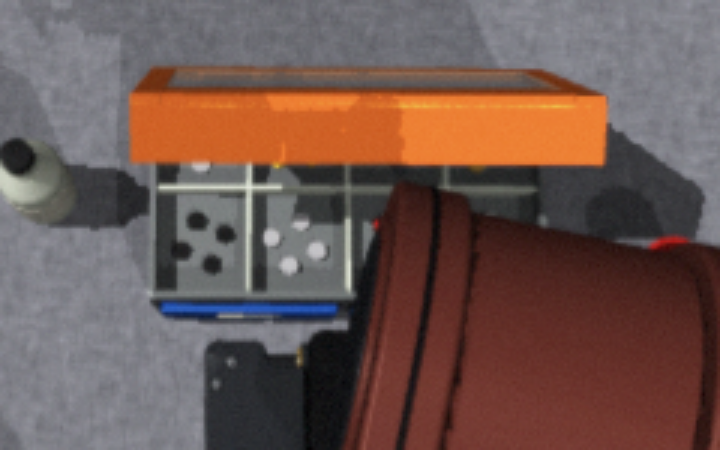

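The scene view shows both blue fronts flush in one line (columns 270–288 of the crop), with no drawer interior visible. The lid is still up. The moment at the wrist also showed both fingers carrying load, so both drawers were on their stops. Next I'll go over the lid.

Emit:
{"api": "send_rows", "payload": {"moves": [0, 0, 0, 40, 0, 0, 20, 0, 0, 0, 50, 0, 0, 20, 0, 0, 0, 50, 0, 0, 20, 0, 0, 0, 50, 0, 0, 20, 0, 0, 0, 50, 0, 0, 20, 0, 0, 0, 22, 0, 0, 20, 0, 0, 0, 0, 0, 0, 20]}}

```text
time_s: 7.18
tool_pos: [0.7038, -0.1105, 0.5219]
tool_rot: [-3.141, 0.002, 0.022]
wrist_force: [-0.5, -0.4, -0.5]
gripper_width: 0.0199
```

```bash
python3 - <<'E'
from h import *
im,d=snap("scene","scene3.png")
cv2.imwrite('pics/scene3c.png',cv2.resize(im[60:310,230:430,::-1],(480,600)))
E
```

```text
(no output)
```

View pics/scene3c.png

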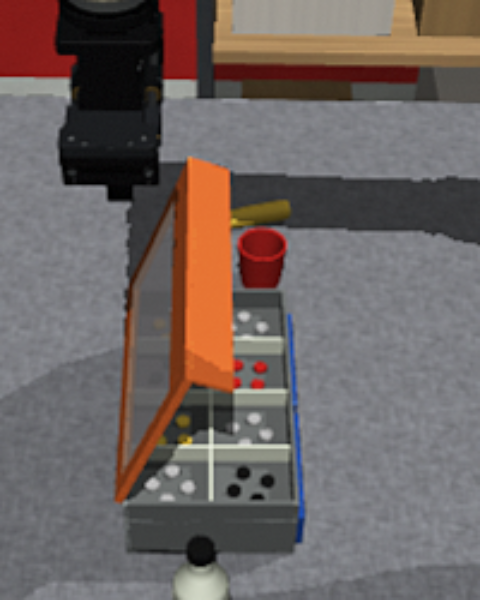

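Emit:
{"api": "send_rows", "payload": {"moves": [0, 0, 0, 0, 0, -30, 20, 0, 0, 0, 0, 0, -40, 20, 0, 0, 0, 0, 0, -32, 20, 0, 0, 0, -10, 0, 0, 20, 0, 0, 0, -12, 0, 0, 20, 0, 0, 0, -10, 0, 0, 20, 0, 0, 0, -10, 0, 0, 20]}}

```text
time_s: 8.1
tool_pos: [0.6599, -0.1106, 0.4244]
tool_rot: [3.141, -0.003, 0.021]
wrist_force: [2.3, 0.5, -0.7]
gripper_width: 0.0201
```

Emit:
{"api": "send_rows", "payload": {"moves": [0, 0, 0, -10, 0, -3, 20, 0, 0, 0, -12, 0, -5, 20, 0, 0, 0, -10, 0, -7, 20, 0, 0, 0, -11, 0, -7, 20]}}

```text
time_s: 8.6
tool_pos: [0.6168, -0.1107, 0.4006]
tool_rot: [3.141, -0.0, 0.021]
wrist_force: [1.8, -1.1, 0.4]
gripper_width: 0.0198
```

Emit:
{"api": "send_rows", "payload": {"moves": [0, 0, 0, -10, 0, -9, 20, 0, 0, 0, -9, 0, -9, 20, 0, 0, 0, -8, 0, -10, 20, 0, 0, 0, -8, 0, -10, 20]}}

```text
time_s: 9.1
tool_pos: [0.5819, -0.1106, 0.362]
tool_rot: [3.142, 0.0, 0.021]
wrist_force: [2.6, -1.3, 2.0]
gripper_width: 0.0199
```

```bash
python3 - <<'E'
from h import *
im,d=snap("scene","scene4.png");print(manip.get_obs()['wrist_force'])
cv2.imwrite('pics/scene4c.png',cv2.resize(im[110:330,230:430,::-1],(545,600)))
E
```

```text
[-0.34564312 -0.63023924 -0.55423715]
```

View pics/scene4c.png

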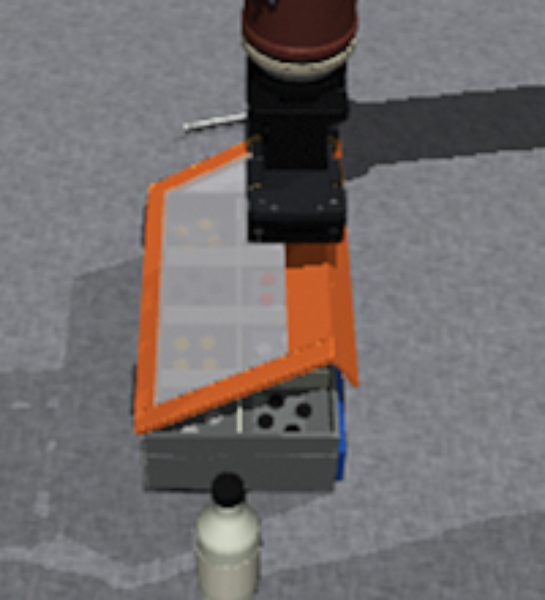

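The lid is following the fingers, at about 0.55 rad. The drawers are still home and the lip is ahead of the fronts. I'll keep pushing.

Emit:
{"api": "send_rows", "payload": {"moves": [0, 0, 0, -6, 0, -11, 20, 0, 0, 0, -6, 0, -11, 20, 0, 0, 0, -5, 0, -12, 20, 0, 0, 0, -4, 0, -12, 20, 0, 0, 0, -3, 0, -12, 20, 0, 0, 0, -2, 0, -12, 20]}}

```text
time_s: 9.9
tool_pos: [0.5562, -0.1106, 0.2918]
tool_rot: [-3.141, 0.0, 0.021]
wrist_force: [-0.4, -0.1, 1.7]
gripper_width: 0.02
```

Emit:
{"api": "send_rows", "payload": {"moves": [0, 0, 0, -1, 0, -6, 20, 0, 0, 0, 0, 0, -6, 20, 0, 0, 0, 0, 0, -4, 20, 0, 0, 0, 0, 0, 0, 20]}}

```text
time_s: 10.4
tool_pos: [0.5555, -0.1105, 0.2765]
tool_rot: [-3.141, 0.0, 0.021]
wrist_force: [-0.0, 0.0, 0.1]
gripper_width: 0.0199
```

Emit:
{"api": "send_rows", "payload": {"moves": [0, 0, 0, 0, 0, -3, 20, 0, 0, 0, 0, 0, -2, 20, 0, 0, 0, 0, 0, 0, 20]}}

```text
time_s: 10.78
tool_pos: [0.5557, -0.1103, 0.2754]
tool_rot: [3.14, -0.001, 0.021]
wrist_force: [-14.3, 2.2, 32.8]
gripper_width: 0.0202
```

Emit:
{"api": "send_rows", "payload": {"moves": [0, 0, 0, 0, 0, 0, 20, 0, 0, 0, 0, 0, 0, 20, 0, 0, 0, 0, 0, 20, 20, 0, 0, 0, 0, 0, 40, 20, 0, 0, 0, -20, 0, 50, 20, 0, 0, 0, -30, 0, 50, 20, 0, 0, 0, -30, 0, 30, 20, 0, 0, 0, 0, 0, 0, 20]}}

```text
time_s: 11.78
tool_pos: [0.4745, -0.1105, 0.465]
tool_rot: [3.139, -0.005, 0.02]
wrist_force: [0.4, -0.2, 0.2]
gripper_width: 0.0203
```

```bash
python3 - <<'E'
from h import *
W0=np.load('topW.npy')
im,d=snap("scene","scene5.png");W=world("scene",d)
cv2.imwrite('pics/scene5c.png',cv2.resize(im[110:350,230:430,::-1],(500,600)))
hsv=cv2.cvtColor(im,cv2.COLOR_RGB2HSV)
m=(hsv[...,0]<14)&(hsv[...,1]>150)&(W[...,2]>0.08)&(W[...,2]<0.13)&(W[...,0]>.5)&(W[...,0]<.75)&(W[...,1]<.06)&(W[...,1]>-.28)
P=W[m];A=np.c_[P[:,:2],np.ones(len(P))];s=np.linalg.lstsq(A,P[:,2],rcond=None)[0];print('lid plane',s.round(4),P.mean(0).round(4),P.min(0).round(3),P.max(0).round(3))
for t in("bottle","cup","driver"):
    for r in spotter.trace("scene",t)[:2]:
        print(t,round(r["confidence"],2),np.round(r["centre"]),np.round(np.nanmedian(W[r["region"]],0),3))
E
```

```text
lid plane [-0.0004 -0.0058  0.0911] [ 0.5984 -0.0869  0.0914] [ 0.516 -0.261  0.081] [0.712 0.045 0.098]
bottle 0.74 [150. 336.] [ 0.565 -0.468  0.021]
bottle 0.65 [311. 315.] [0.627 0.15  0.09 ]
cup 0.58 [169. 339.] [ 0.563 -0.363  0.042]
driver 0.67 [150. 334.] [ 0.568 -0.468  0.021]
```

View pics/scene5c.png

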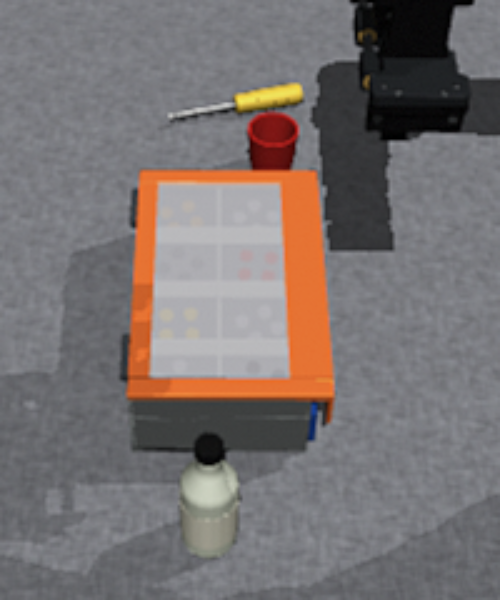

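The lid is level: its plane slope is about 0 and its face is at about 91 mm. The lip hangs in front of the blue fronts, the bystanders haven't moved, and the gripper is clear at the top right of the crop.

```bash
python3 -c "
from plant import job; print(job.job_done())"
```

```text
the job is handed in; nothing more can be done
None
```

The case is closed and the job is handed in at about 12 s of the 59 s allowed. No verdict is reported back.

**Drawers:** I pushed both home together with the open fingertips. The push ended on hard stops at about 25 N, and the wrist moment showed both fingers carrying load. The pictures showed the two fronts flush. The left face measured about 37 mm further in. The arm hid the right front in the top view and its script check stopped on an error, so that drawer rests on the picture and the force reading. I did not measure either drawer after the lid was shut, when only a corner of the left front was visible.

**Lid:** I then pushed it down from behind with the fingertips until it stopped at about 33 N. Afterwards its plane measured level (slope about 0, face about 91 mm above the bench, expected 93 mm).

**Bystanders:** The bottle, cup and screwdriver are upright or lying as before. They measured within about 10 mm of where they began, which is about what the detector scatters. The detector also once labelled the screwdriver as a bottle, and I ignored that. The gripper stood clear of everything when I handed in.

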